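Line up kiln posts by height on the sorting board

ROBOT

A 7-joint arm with a two-finger parallel gripper is mounted at the origin on the work surface. World frame = base frame: x ahead of the robot, y to its left, z up, the work surface at z = 0. Lengths are in m, angles in degrees, forces in N, time in s.
With the tool pointing down it reaches from about 0.4 to 0.85 m from the base axis. Payload 4.5 kg.
Tool frame: the origin (TCP) lies at the very end of the fingers, on their centre line; the grasp point (between the pads) lies 19 mm behind it; z points along the fingers, x is the direction in which the jaws open and shut, and the axes are right-handed (so a half turn about z gives the same grasp; the last joint's range is limited). The gripper opens to 85 mm and grips with 20 to 120 N. Pads are 22 mm wide; open, the fingers measure 114 mm over their backs; the gripper's body (76 mm by 85 mm) begins 54 mm behind the grasp point. The pads swing forward as they close: fully open they stand 13 mm farther back than shut.
Start: joints at [75.734, 39.483, -11.15, 89.685, 9.013, 51.709, -12.324], TCP at [0.174, -0.6, 0.231] pointing down, gripper open.
Joint ranges: [-172.22, 172.22], [-26.19, 119.32], [-84.43, 86.54], [7.71, 146.69], [-57.33, 237.33], [2.42, 119.75], [-152.13, 152.13]. Speed limits (degrees/s): [147.25, 147.25, 180, 180, 180, 180, 180].

INTERFACE

Orientations are given as a 3x3 rotation matrix whose columns are the frame's x, y, z axes.
In Python, from plant import sense, camera, job_done gives the robot as it stands.
- The arm moves only by the tool servo_tool, never from a script. Its argument "commands" is a list of rows, each a list of 3 entries, a list of its own where there are three numbers: the gripper's target within -1 to 1 (fully open at 1, half-way at 0, shut at -1), then the shift along the world's x, y, z in mm, then the turn about the world's z in degrees. A call has 1 to 12 rows; each row is the pose to reach, as a shift and turn from the pose commanded when the call began; what a row does not reach only later rows make up. A row lasts 1/8 s, in which the tool goes at most 62.5 mm and 10.7 degrees, less where a joint would pass 70% of its speed; a pose out of reach is approached as far as the arm can. A call with a gripper value outside its range is refused whole. The fingers move at their own pace and stop on an object; "grip_force" is the grip in N (left out, the last holds). Time passes only in rows, so rows that repeat a pose let the fingers close. It gives the time, the measured TCP pose, the force and the opening at its end, in the units of the state.
- sense(): the state, without advancing time (a new reading comes with each control period).
- camera(name): name is "scene" or "top" or "wrist"; returns a dict with "image" (480x640x3 uint8, red, green, blue), "z_map" (480x640 float32, m along the optical axis (not along the pixel's ray), 0 where there is no reading), "K" (3x3 intrinsics, pixels), "view" (4x4, takes a point from world to camera coordinates). Camera axes: x right, y down, z forward; pixel columns grow to the right and rows downward; lengths in m; the calibration is good to about 2 mm. The wrist camera is an equidistant fisheye: a pixel r from the principal point sees the ray r / f radians off the axis. A picture is of the moment at which its call begins.
- job_done(): hands the job in, once; it reports no verdict.
The state is a dict: "clock": time; "joints": joint angles; "qd": joint speeds; "tau": joint torques, N m; "ee_pos": TCP position; "orientation": TCP orientation; "contact_force": force on the tool from outside, world axes, zero at the start; "torque": the same for the moment, N m; "opening": finger opening in m.
Only numpy, scipy, OpenCV 4.12 (cv2) and the standard library are available. Lean on these libraries where they do the work, as an engineer would, in place of code of your own. Each camera call takes 0.05 s, during which the arm holds its last target. There are 200 camera calls.

TASK

Tidy the four loose kiln posts onto the board: stand one upright on each cork pad, centred on its pad, in order of height, with the tallest on the pad next to the firebrick and the shortest on the pad next to the jar. Leave the jar where it stands.

Things in the scene. Friction and masses are not known exactly. Their poses are not given: they have to be found in the camera images.
- post_slim_mid (a point): Slim square kiln post, pale beige ceramic, 34 x 34 mm across and 100 mm tall, dark hole mark in its top. Best gripped 30 to 35 mm below its top, so that the gripper's palm stays clear of it. x and y square to its side faces. Origin at its centre, half-way up; z along its height (up while it stands). Stands upright on the table at the start. Loose, 0.12 to 0.3 kg, rigid ceramic.
- post_hex_mid (a point): Hexagonal kiln post, pale beige ceramic, 38 mm across flats (44 mm across corners, which lie along y) and 80 mm tall, dark hole mark in its top. Best gripped 30 to 35 mm below its top, so that the gripper's palm stays clear of it. One pair of flats faces along x, the others at 60 degrees either side. Origin at its centre, half-way up; z along its height (up while it stands). Stands upright on the table at the start. Loose, 0.12 to 0.3 kg, rigid ceramic.
- post_round_mid (a point): Round kiln post, pale beige ceramic, 40 mm diameter and 60 mm tall. Origin at its centre, half-way up; z along its height (up while it stands). Stands upright on the table at the start. Loose, 0.12 to 0.3 kg, rigid ceramic.
- post_wide_mid (a point): Wide squat square kiln post, pale beige ceramic, 46 x 46 mm across and 40 mm tall: the widest but the shortest. x and y square to its side faces. Origin at its centre, half-way up; z along its height (up while it stands). Stands upright on the table at the start. Loose, 0.12 to 0.3 kg, rigid ceramic.
- pad_a: One of four identical square cork pads, 60 x 60 x 3 mm, fixed in a straight row with centres 80 mm apart on a brown wooden board 12 mm thick (100 x 540 mm), so the pad's top is 15 mm above the table. Origin at the centre of its underside; x across the row, y along the row. The pads' letters say nothing of their order in the row.
- pad_b: One of four identical square cork pads, 60 x 60 x 3 mm, fixed in a straight row with centres 80 mm apart on a brown wooden board 12 mm thick (100 x 540 mm), so the pad's top is 15 mm above the table. Origin at the centre of its underside; x across the row, y along the row. The pads' letters say nothing of their order in the row.
- pad_c: One of four identical square cork pads, 60 x 60 x 3 mm, fixed in a straight row with centres 80 mm apart on a brown wooden board 12 mm thick (100 x 540 mm), so the pad's top is 15 mm above the table. Origin at the centre of its underside; x across the row, y along the row. The pads' letters say nothing of their order in the row.
- pad_d: One of four identical square cork pads, 60 x 60 x 3 mm, fixed in a straight row with centres 80 mm apart on a brown wooden board 12 mm thick (100 x 540 mm), so the pad's top is 15 mm above the table. Origin at the centre of its underside; x across the row, y along the row. The pads' letters say nothing of their order in the row.
- brick: Cream firebrick end block, 80 mm (x, across the row) by 60 mm (y, along the row) by 64 mm tall, fixed on the board in line with the pads, its centre 100 mm beyond the centre of the pad at one end of the row (which end varies). Origin at the centre of its underside; y along the row (either way).
- jar: Small jar with a white cap, 52 mm diameter and 70 mm tall, loose, standing on the board at the other end of the row from the brick, its axis 100 mm beyond the centre of the last pad. Not to be moved. Origin at the centre of its underside.
Not all that is in view belongs to the job. What is shaped like the part that bears post_wide_mid but purple is not meant.

How it is judged (in metres and radians):
At the end, for the whole second after the job is handed in: From the brick outwards the pads carry the slim square (100 mm), hexagonal (80 mm), round (60 mm) and wide square (40 mm) post; each stands upright (within 0.08 rad) on its pad (height within 4 mm), its centre within 12 mm of the pad's centre both along and across the row, released and at rest (horizontal distance between post_slim_mid and brick between 0.088 and 0.112 m and x of post_slim_mid in the frame of brick between -0.012 and 0.012 m and height (world z) of post_slim_mid between 0.061 and 0.069 m and angle between each of post_slim_mid, post_hex_mid, post_round_mid, post_wide_mid's own z axis and vertical below 0.08 rad and linear speed of each of post_slim, post_hex, post_round, post_wide below 0.01 m/s and horizontal distance between post_hex_mid and brick between 0.168 and 0.192 m and x of post_hex_mid in the frame of brick between -0.012 and 0.012 m and height (world z) of post_hex_mid between 0.051 and 0.059 m and horizontal distance between post_round_mid and brick between 0.248 and 0.272 m and x of post_round_mid in the frame of brick between -0.012 and 0.012 m and height (world z) of post_round_mid between 0.041 and 0.049 m and horizontal distance between post_wide_mid and brick between 0.328 and 0.352 m and x of post_wide_mid in the frame of brick between -0.012 and 0.012 m and height (world z) of post_wide_mid between 0.031 and 0.039 m); the robot touches nothing.
It fails at once if the jar is moved by more than 15 mm or tipped over (distance of jar from where it was at the start of the episode above 0.015 m or angle between jar's own z axis and vertical above 0.3 rad).
It also fails if it takes over 99 s, if anything falls off the work surface, if the arm or the gripper's body presses on something with over 40 N, if the wrist force passes 120 N, or if a joint passes its speed limit or range.

## Working session

There is one attempt and no reset: what is moved stays moved. The work goes in short steps, Python scripts to look and compute and a tool call to move; the robot and the scene stay as the last step left them, time stands still between calls to the robot, and variables do not carry over. Pictures are saved under pics/ and viewed, about 12 in all and at most 16, crops included, and the job is handed in when it is done.

Besides the shell and the picture viewer there is one more tool, called after ">>>" in YAML: its name, and indented under it one key for each argument. servo_tool: Moves the arm, as the interface text tells. Its arguments: {"type":"object","properties":{"commands":{"type":"array"},"grip_force":{"type":"number"}},"required":["commands"]}

```bash
mkdir -p pics; ls; cat > h.py <<'E'
import numpy as np, cv2
from plant import sense, camera, job_done
def world(c,u,v,z=None):
    K=c["K"]; V=c["view"]
    d=z if z else float(c["z_map"][int(round(v)),int(round(u))])
    p=np.array([(u-K[0,2])/K[0,0]*d,(v-K[1,2])/K[1,1]*d,d])
    return V[:3,:3].T@(p-V[:3,3])
def cloud(c):
    K=c["K"];V=c["view"];d=c["z_map"];v,u=np.mgrid[:480,:640]
    p=np.stack([(u-K[0,2])/K[0,0]*d,(v-K[1,2])/K[1,1]*d,d],-1)
    return (p-V[:3,3])@V[:3,:3]
def save(n,im): cv2.imwrite(f"pics/{n}.png",np.ascontiguousarray(im[...,::-1]))
E
python3 - <<'E'
from h import *
import pickle
s=sense(); print({k:np.round(v,3) for k,v in s.items()})
for n in("scene","top"):
    c=camera(n); save(n+"0",c["image"]); pickle.dump(c,open(n+"0.pkl","wb")); print(n,c["K"],c["view"].round(3), (c["z_map"]>0).mean())
E
```

```text
pics
{'clock': np.float64(0.0), 'joints': array([ 75.733,  39.535, -11.142,  89.747,   9.011,  51.71 , -12.325]), 'qd': array([ 0.047,  0.053,  0.11 ,  0.016, -0.053,  0.024, -0.09 ]), 'tau': array([ 0.0000e+00, -5.3961e+01, -1.2660e+00, -1.5854e+01,  9.0000e-03,
        9.0000e-03, -0.0000e+00]), 'ee_pos': array([ 0.174, -0.6  ,  0.23 ]), 'orientation': array([[ 0.279, -0.96 , -0.001],
       [-0.96 , -0.279,  0.002],
       [-0.002,  0.   , -1.   ]]), 'contact_force': array([-0.337,  0.221,  0.463]), 'torque': array([ 0.005,  0.023, -0.025]), 'opening': np.float64(0.085)}
scene [[509.77939496   0.         317.92919018]
 [  0.         509.77939496 242.96615594]
 [  0.           0.           1.        ]] [[-0.081  0.997  0.005  0.078]
 [ 0.714  0.062 -0.697 -0.343]
 [-0.695 -0.053 -0.717  1.41 ]
 [ 0.     0.     0.     1.   ]] 0.9958365885416667
top [[526.76183832   0.         315.07442234]
 [  0.         526.76183832 247.55337922]
 [  0.           0.           1.        ]] [[-4.000e-03 -1.000e+00  1.000e-03 -2.800e-02]
 [-9.950e-01  4.000e-03 -1.040e-01  5.430e-01]
 [ 1.040e-01 -2.000e-03 -9.950e-01  1.004e+00]
 [ 0.000e+00  0.000e+00  0.000e+00  1.000e+00]] 0.9960611979166667
```

View pics/scene0.png

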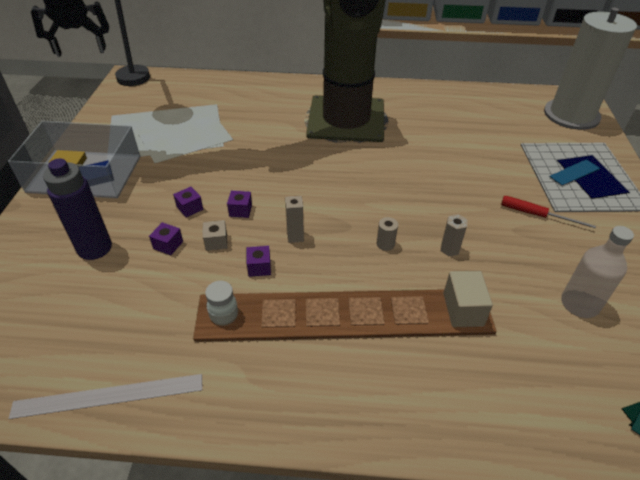

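View pics/top0.png

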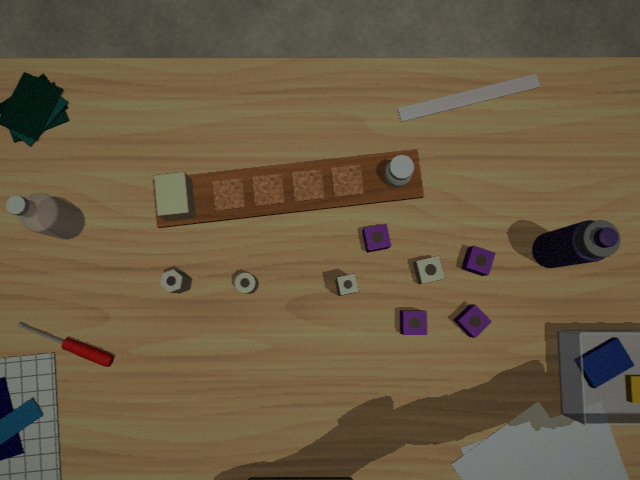

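The scene view shows a wide beige post at (215,236) among four purple lookalikes, the slim post at (294,220), the round post at (387,234) and the hex post at (454,236). The jar is at (221,303), the brick at (467,300), and the pads run from (278,313) to (409,310). In the top view these are wide (430,269), slim (347,284), round (245,282), hex (172,280), brick (172,195), jar (400,170), and pads (229,194), (269,189), (308,185), (347,180).

Wide-post candidates in the top view are purple at (377,238), (479,260), (473,320) and (414,322), plus beige at (430,269). Only the beige one fits.

```bash
cat > m.py <<'E'
from h import *
import pickle
C={n:pickle.load(open(n+"0.pkl","rb")) for n in("scene","top")}
T=C["top"]; P={n:cloud(C[n]) for n in C}
seeds={"wide":(430,262),"slim":(347,277),"round":(245,276),"hex":(172,274),"brick":(172,190),"jar":(401,163)}
H={"wide":.04,"slim":.1,"round":.06,"hex":.08,"brick":.076,"jar":.082}
for k,(u,v) in seeds.items():
    s=world(T,u,v)
    for n in C:
        p=P[n]; near=np.hypot(p[...,0]-s[0],p[...,1]-s[1])<.06
        zt=np.percentile(p[near&(p[...,2]>.02)][:,2],95) if 1 else 0
        m=near&(abs(p[...,2]-H[k])<.008)
        m=m.astype(np.uint8); nn,l,st,ce=cv2.connectedComponentsWithStats(m)
        # component nearest seed
        best=max(range(1,nn),key=lambda i:st[i,4]-1e4*(np.linalg.norm(p[l==i][:,:2].mean(0)-s[:2])))
        q=p[l==best]; r=cv2.minAreaRect((q[:,:2]*1000).astype(np.float32))
        print(k,n,"seed",s.round(3),"zmed",np.median(q[:,2]).round(4),"rect c",np.round(r[0],1),"size",np.round(r[1],1),"ang",round(r[2],1),len(q), (u,v))
# pads
for n,pts in (("top",[(229,194),(269,189),(308,185),(347,180)]),("scene",[(409,310),(366,311),(322,312),(278,313)])):
    for u,v in pts: print("pad",n,world(C[n],u,v).round(4))
E
python3 m.py
python3 - <<'E'
from h import *
import pickle
C=pickle.load(open("top0.pkl","rb"));i=C["image"]
save("crop1",np.vstack([cv2.resize(i[225:345,320:520],(800,480),interpolation=cv2.INTER_CUBIC)]))
save("crop2",cv2.resize(i[140:310,140:440],(800,453),interpolation=cv2.INTER_CUBIC))
E
```

```text
wide scene seed [ 0.513 -0.253  0.037] zmed 0.0404 rect c [ 500.2 -253.9] size [51.3 46.5] ang 12.5 423 (430, 262)
wide top seed [ 0.513 -0.253  0.037] zmed 0.0393 rect c [ 498.6 -253.3] size [46.  46.8] ang 12.0 574 (430, 262)
slim scene seed [ 0.481 -0.088  0.1  ] zmed 0.1001 rect c [469.3 -90.4] size [39.7 33.7] ang 12.3 244 (347, 277)
slim top seed [ 0.481 -0.088  0.1  ] zmed 0.0992 rect c [468.8 -89.2] size [33.9 34. ] ang 12.2 352 (347, 277)
round scene seed [0.486 0.102 0.06 ] zmed 0.0601 rect c [474.9 101. ] size [40.9 38.6] ang 18.5 258 (245, 276)
round top seed [0.486 0.102 0.06 ] zmed 0.0593 rect c [474.5 102.3] size [38.7 37.8] ang 89.9 349 (245, 276)
hex scene seed [0.489 0.235 0.078] zmed 0.0801 rect c [478.7 235. ] size [37.9 41.5] ang 81.0 280 (172, 274)
hex top seed [0.489 0.235 0.078] zmed 0.0793 rect c [477.  235.5] size [43.2 38.3] ang 50.1 390 (172, 274)
brick scene seed [0.648 0.24  0.075] zmed 0.0759 rect c [643.  240.5] size [82.  60.6] ang 7.2 1302 (172, 190)
brick top seed [0.648 0.24  0.075] zmed 0.0751 rect c [641.8 241.5] size [80.1 60.3] ang 6.2 1344 (172, 190)
jar scene seed [ 0.698 -0.194  0.08 ] zmed 0.0824 rect c [ 693.2 -195.2] size [45.4 45. ] ang 29.3 513 (401, 163)
jar top seed [ 0.698 -0.194  0.08 ] zmed 0.0809 rect c [ 691.  -194.9] size [45.6 44.8] ang 68.0 470 (401, 163)
pad top [0.6526 0.1418 0.0152]
pad top [0.662  0.0614 0.0178]
pad top [ 0.6708 -0.0167  0.0135]
pad top [ 0.6804 -0.0953  0.015 ]
pad scene [0.6557 0.1426 0.015 ]
pad scene [0.6652 0.0639 0.0157]
pad scene [ 0.6739 -0.0162  0.0152]
pad scene [ 0.683  -0.0959  0.0152]
```

View pics/crop1.png

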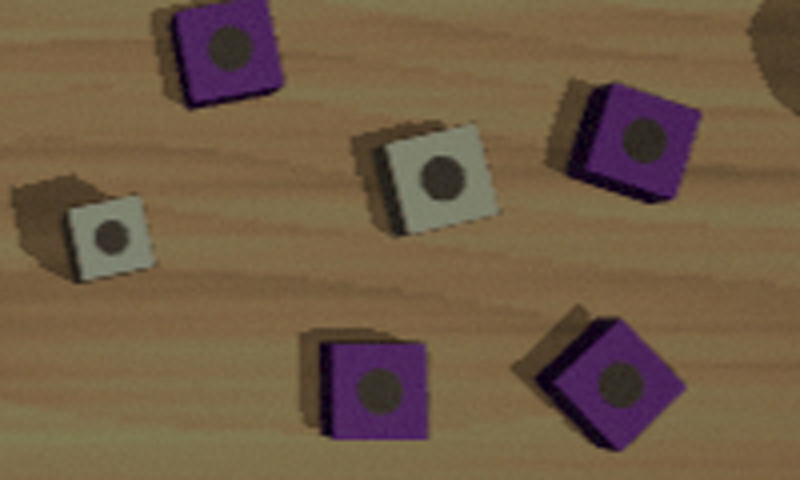

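View pics/crop2.png

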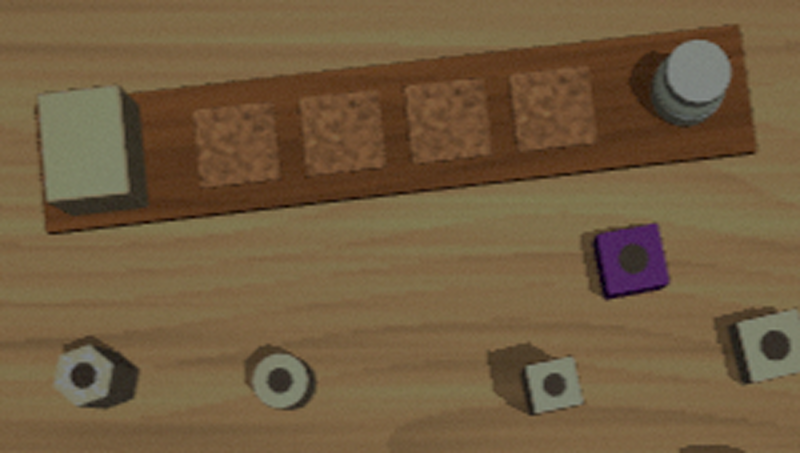

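The enlarged crop shows the only beige wide block at (443,178), inside the ring of four purple ones. It is 46×46 and its top is at z 0.04 in both views, so that is post_wide. The second crop shows the brick at left (85,145), the four pads, the jar at right (695,75) and the hex post at (83,375). The brick-to-jar distance is 439 mm against 440 expected, and the pad heights are 15 mm in both views.

Next I need the hex flat directions.

```bash
python3 - <<'E'
from h import *
import pickle
for n in("top","scene"):
    c=pickle.load(open(n+"0.pkl","rb"));p=cloud(c)
    m=(np.hypot(p[...,0]-.478,p[...,1]-.235)<.035)&(abs(p[...,2]-.08)<.006)
    q=p[m][:,:2]*1000; best=[]
    for t in range(-30,30,3):
        w=[np.ptp(q@np.array([np.cos(np.radians(t+k)),np.sin(np.radians(t+k))])) for k in(0,60,120)]
        best.append((round(sum(w)/3,1),t))
    print(n,sorted(best)[:7])
E
```

```text
top [(np.float64(38.9), 21), (np.float64(39.1), 18), (np.float64(39.5), 24), (np.float64(39.7), 15), (np.float64(40.3), 27), (np.float64(40.4), 12), (np.float64(41.1), -30)]
scene [(np.float64(39.7), 18), (np.float64(39.7), 21), (np.float64(39.9), 24), (np.float64(40.0), 15), (np.float64(40.3), 12), (np.float64(40.5), 27), (np.float64(40.7), 9)]
```

>>> servo_tool:
  commands:
    - [0.6,[60,60,0],10]
    - [0.6,[110,120,0],20]
    - [0.6,[160,180,0],30]
    - [0.6,[200,240,0],40]
    - [0.6,[240,300,0],50]
    - [0.6,[270,360,0],60]
    - [0.6,[290,420,0],70]
    - [0.6,[295,470,0],80]
    - [0.6,[295,510,0],86]
    - [0.6,[295,510,0],86]
    - [0.6,[295,510,0],86]
  grip_force: 45

```text
clock: 1.48
ee_pos: [0.4701, -0.0863, 0.2315]
orientation: [[0.976, 0.218, 0.001], [0.218, -0.976, 0.002], [0.001, -0.002, -1.0]]
contact_force: [-0.5, -0.9, -0.5]
opening: 0.0684
```

Hex flats face about 20°. Going down on the slim post.

>>> servo_tool:
  commands:
    - [0.6,[-1,-3.5,-30],0]
    - [0.6,[-1,-3.5,-70],0]
    - [0.6,[-1,-3.5,-110],0]
    - [0.6,[-1,-3.5,-140],0]
    - [0.6,[-1,-3.5,-165],0]
    - [0.6,[-1,-3.5,-185],0]
    - [0.6,[-1,-3.5,-185],0]
    - [0.6,[-1,-3.5,-185],0]

```text
clock: 2.48
ee_pos: [0.4685, -0.0944, 0.0467]
orientation: [[0.978, 0.21, 0.0], [0.21, -0.978, -0.0], [0.0, 0.0, -1.0]]
contact_force: [-0.4, -0.2, -0.5]
opening: 0.0686
```

>>> servo_tool:
  commands:
    - [-0.6,[0,0,0],0]
    - [-0.6,[0,0,0],0]
    - [-0.6,[0,0,0],0]
    - [-0.6,[0,0,0],0]
    - [-0.6,[0,0,0],0]
    - [-0.6,[0,0,0],0]

```text
clock: 3.22
ee_pos: [0.469, -0.0939, 0.047]
orientation: [[0.977, 0.211, 0.002], [0.211, -0.977, -0.001], [0.001, 0.001, -1.0]]
contact_force: [-0.0, -0.4, 6.1]
opening: 0.0335
```

>>> servo_tool:
  commands:
    - [-0.6,[0,0,15],0]
    - [-0.6,[0,0,40],0]
    - [-0.6,[0,0,80],0]
    - [-0.6,[20,30,100],0]
    - [-0.6,[50,65,100],-2]
    - [-0.6,[85,105,100],-4]
    - [-0.6,[120,150,100],-6]
    - [-0.6,[150,190,100],-6]
    - [-0.6,[172,217,100],-6]
    - [-0.6,[184,231,100],-6]
    - [-0.6,[184,231,100],-6]
    - [-0.6,[184,231,100],-6]

```text
clock: 4.72
ee_pos: [0.6513, 0.1356, 0.1456]
orientation: [[0.994, 0.107, -0.002], [0.107, -0.994, -0.002], [-0.002, 0.002, -1.0]]
contact_force: [0.1, -0.1, -2.1]
opening: 0.0334
```

>>> servo_tool:
  commands:
    - [-0.6,[0,0,0],0]
    - [-0.6,[0,0,0],0]

```text
clock: 4.97
ee_pos: [0.6522, 0.1363, 0.1464]
orientation: [[0.994, 0.107, -0.0], [0.107, -0.994, -0.001], [-0.0, 0.001, -1.0]]
contact_force: [-0.4, 1.0, -2.0]
opening: 0.0333
```

>>> servo_tool:
  commands:
    - [-0.6,[1,1,-25],0]
    - [-0.6,[1,1,-50],0]
    - [-0.6,[1,1,-68],0]
    - [-0.6,[1,1,-78],0]
    - [-0.6,[1,1,-81],0]
    - [-0.6,[1,1,-83],0]
    - [-0.6,[1,1,-84],0]
    - [-0.6,[1,1,-84],0]
    - [-0.6,[1,1,-84],0]

```text
clock: 6.1
ee_pos: [0.6536, 0.1384, 0.0626]
orientation: [[0.994, 0.108, 0.001], [0.108, -0.994, 0.0], [0.001, -0.0, -1.0]]
contact_force: [-0.4, -0.1, -1.6]
opening: 0.0336
```

>>> servo_tool:
  commands:
    - [-0.6,[0,0,-1],0]
    - [-0.3,[0,0,-1],0]
    - [0.4,[0,0,-1],0]
    - [0.6,[0,0,-1],0]
    - [0.6,[0,0,-1],0]
    - [0.6,[0,0,-1],0]
    - [0.6,[0,0,15],0]
    - [0.6,[0,0,50],0]
    - [0.6,[0,0,90],0]
    - [0.6,[0,0,120],0]
    - [0.6,[0,0,120],0]

```text
clock: 7.48
ee_pos: [0.6554, 0.1393, 0.1865]
orientation: [[0.994, 0.108, 0.007], [0.108, -0.994, 0.002], [0.007, -0.002, -1.0]]
contact_force: [1.1, -0.4, -0.8]
opening: 0.0687
```

>>> servo_tool:
  commands:
    - [0.6,[-30,15,0],2]
    - [0.6,[-65,30,0],5]
    - [0.6,[-105,55,0],10]
    - [0.6,[-140,75,0],14]
    - [0.6,[-165,90,0],14]
    - [0.6,[-176,97,0],14]
    - [0.6,[-176,97,0],14]
    - [0.6,[-176,97,0],14]
    - [0.6,[-176,97,0],14]

```text
clock: 8.6
ee_pos: [0.4785, 0.2344, 0.1821]
orientation: [[0.939, 0.343, 0.0], [0.343, -0.939, -0.0], [0.0, 0.0, -1.0]]
contact_force: [-0.2, 0.8, 0.2]
opening: 0.0685
```

```bash
python3 - <<'E'
from h import *
a=camera("top")["image"][140:310,140:440]; 
s=camera("scene"); b=s["image"][170:370,180:520]
save("v1",np.vstack([cv2.resize(a,(520,295)),cv2.resize(b,(520,305))]))
p=cloud(s); m=(np.hypot(p[...,0]-.654,p[...,1]-.142)<.04)&(abs(p[...,2]-.115)<.008)
q=p[m]; print(cv2.minAreaRect((q[:,:2]*1000).astype(np.float32)),np.median(q[:,2]))
print(sense()["ee_pos"])
E
```

```text
((652.9827880859375, 141.2357177734375), (37.99749755859375, 33.749061584472656), 6.4162774085998535) 0.1148563255838339
[0.47810034 0.23470482 0.18217084]
```

View pics/v1.png

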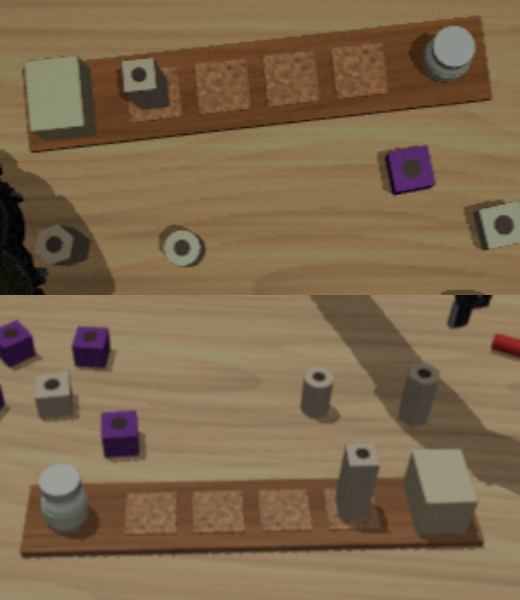

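The slim post stands on the pad next to the brick (lower picture, 358,480). It measures (653.0, 141.2) against the target (653.7, 141.6). The hex post is next.

>>> servo_tool:
  commands:
    - [0.6,[0,0.5,-40],0]
    - [0.6,[0,0.5,-80],0]
    - [0.6,[0,0.5,-115],0]
    - [0.6,[0,0.5,-140],0]
    - [0.6,[0,0.5,-154],0]
    - [0.6,[0,0.5,-154],0]
    - [0.6,[0,0.5,-154],0]
    - [-0.55,[0,0.5,-154],0]
    - [-0.55,[0,0.5,-154],0]
    - [-0.55,[0,0.5,-154],0]
    - [-0.55,[0,0.5,-154],0]
    - [-0.55,[0,0.5,-154],0]

```text
clock: 10.2
ee_pos: [0.478, 0.236, 0.0292]
orientation: [[0.939, 0.345, 0.001], [0.345, -0.939, 0.001], [0.002, 0.0, -1.0]]
contact_force: [0.1, -0.8, 6.1]
opening: 0.0374
```

>>> servo_tool:
  commands:
    - [-0.55,[0,0,0],0]
    - [-0.55,[0,0,0],0]

```text
clock: 10.45
ee_pos: [0.478, 0.236, 0.0292]
orientation: [[0.939, 0.345, 0.001], [0.345, -0.939, 0.001], [0.002, -0.0, -1.0]]
contact_force: [0.4, -0.2, 6.4]
opening: 0.0376
```

>>> servo_tool:
  commands:
    - [-0.55,[0,0,15],0]
    - [-0.55,[0,0,50],0]
    - [-0.55,[0,0,100],0]
    - [-0.55,[15,-15,125],-2]
    - [-0.55,[45,-45,125],-5]
    - [-0.55,[80,-78,125],-8]
    - [-0.55,[115,-110,125],-11]
    - [-0.55,[150,-142,125],-13.5]
    - [-0.55,[175,-165,125],-13.5]
    - [-0.55,[184,-173,125],-13.5]
    - [-0.55,[184,-173,125],-13.5]
    - [-0.55,[184,-173,125],-13.5]

```text
clock: 11.95
ee_pos: [0.6599, 0.0651, 0.1535]
orientation: [[0.993, 0.12, -0.001], [0.12, -0.993, 0.001], [-0.001, -0.002, -1.0]]
contact_force: [-0.9, 0.3, -2.6]
opening: 0.0376
```

>>> servo_tool:
  commands:
    - [-0.55,[0,0,0],0]
    - [-0.55,[0,0,0],0]

```text
clock: 12.2
ee_pos: [0.661, 0.0637, 0.1535]
orientation: [[0.993, 0.118, -0.0], [0.118, -0.993, 0.0], [-0.0, -0.0, -1.0]]
contact_force: [-0.2, -0.8, -2.2]
opening: 0.0374
```

>>> servo_tool:
  commands:
    - [-0.55,[1.5,-0.5,-35],0]
    - [-0.55,[1.5,-0.5,-70],0]
    - [-0.55,[1.5,-0.5,-93],0]
    - [-0.55,[1.5,-0.5,-103],0]
    - [-0.55,[1.5,-0.5,-106],0]
    - [-0.55,[1.5,-0.5,-108],0]
    - [-0.55,[1.5,-0.5,-109],0]
    - [-0.55,[1.5,-0.5,-109],0]
    - [-0.55,[1.5,-0.5,-109],0]

```text
clock: 13.32
ee_pos: [0.6631, 0.0623, 0.0447]
orientation: [[0.993, 0.117, 0.001], [0.117, -0.993, 0.0], [0.001, -0.0, -1.0]]
contact_force: [0.2, 0.4, -1.5]
opening: 0.0376
```

>>> servo_tool:
  commands:
    - [-0.55,[0,0,-0.5],0]
    - [-0.2,[0,0,-0.5],0]
    - [0.4,[0,0,-0.5],0]
    - [0.6,[0,0,-0.5],0]
    - [0.6,[0,0,-0.5],0]
    - [0.6,[0,0,-0.5],0]
    - [0.6,[0,0,15],0]
    - [0.6,[0,0,50],0]
    - [0.6,[0,0,90],0]
    - [0.6,[0,0,110],0]
    - [0.6,[0,0,110],0]

```text
clock: 14.7
ee_pos: [0.6639, 0.0625, 0.1561]
orientation: [[0.993, 0.116, 0.003], [0.116, -0.993, 0.001], [0.003, -0.0, -1.0]]
contact_force: [-0.6, -0.0, 0.1]
opening: 0.0685
```

>>> servo_tool:
  commands:
    - [0.6,[-30,5,0],0]
    - [0.6,[-65,12,0],0]
    - [0.6,[-105,20,0],0]
    - [0.6,[-145,28,0],0]
    - [0.6,[-175,35,0],0]
    - [0.6,[-188,39,0],0]
    - [0.6,[-188,39,0],0]
    - [0.6,[-188,39,0],0]
    - [0.6,[-188,39,0],0]

```text
clock: 15.82
ee_pos: [0.4761, 0.101, 0.1541]
orientation: [[0.993, 0.115, 0.001], [0.115, -0.993, 0.0], [0.001, -0.0, -1.0]]
contact_force: [0.3, 0.0, 0.2]
opening: 0.0686
```

```bash
cat > chk.py <<'E'
from h import *
import sys
x,y,z=map(float,sys.argv[1:4])
for n in ("scene","top"):
    s=camera(n);p=cloud(s); m=(np.hypot(p[...,0]-x,p[...,1]-y)<.04)&(abs(p[...,2]-z)<.006)
    q=p[m]
    if len(q)>30: print(n,len(q),np.round(cv2.minAreaRect((q[:,:2]*1000).astype(np.float32))[0],1),q[:,:2].mean(0).round(4),np.median(q[:,2]).round(4))
    save(f"c{int(z*1000)}_{n}",s["image"])
print(sense()["ee_pos"])
E
python3 chk.py .663 .062 .095
```

```text
scene 377 [663.4  61.6] [0.6649 0.0615] 0.0952
top 372 [662.   62.2] [0.6617 0.0619] 0.0944
[0.47562404 0.10108143 0.1541847 ]
```

Hex is at (662.7, 61.9), on target. The round post is next: TCP down to z ≈ 13.

>>> servo_tool:
  commands:
    - [0.6,[-0.5,0.5,-40],0]
    - [0.6,[-0.5,0.5,-80],0]
    - [0.6,[-0.5,0.5,-110],0]
    - [0.6,[-0.5,0.5,-130],0]
    - [0.6,[-0.5,0.5,-140],0]
    - [0.6,[-0.5,0.5,-140],0]
    - [0.6,[-0.5,0.5,-140],0]
    - [-0.5,[-0.5,0.5,-140],0]
    - [-0.5,[-0.5,0.5,-140],0]
    - [-0.5,[-0.5,0.5,-140],0]
    - [-0.5,[-0.5,0.5,-140],0]
    - [-0.5,[-0.5,0.5,-140],0]

```text
clock: 17.42
ee_pos: [0.4748, 0.1018, 0.0151]
orientation: [[0.993, 0.117, 0.001], [0.117, -0.993, 0.0], [0.001, -0.0, -1.0]]
contact_force: [0.3, 0.4, 5.3]
opening: 0.0394
```

>>> servo_tool:
  commands:
    - [-0.5,[0,0,0],0]
    - [-0.5,[0,0,0],0]

```text
clock: 17.68
ee_pos: [0.4748, 0.1018, 0.0151]
orientation: [[0.993, 0.116, 0.001], [0.116, -0.993, 0.0], [0.001, -0.0, -1.0]]
contact_force: [-0.6, -0.1, 5.2]
opening: 0.0387
```

>>> servo_tool:
  commands:
    - [-0.5,[0,0,15],0]
    - [-0.5,[0,0,50],0]
    - [-0.5,[0,0,100],0]
    - [-0.5,[15,-10,125],0]
    - [-0.5,[45,-28,125],0]
    - [-0.5,[85,-52,125],0]
    - [-0.5,[125,-76,125],0]
    - [-0.5,[160,-98,125],0]
    - [-0.5,[187,-113,125],0]
    - [-0.5,[197,-119,125],0]
    - [-0.5,[197,-119,125],0]
    - [-0.5,[197,-119,125],0]

```text
clock: 19.18
ee_pos: [0.67, -0.0157, 0.1393]
orientation: [[0.993, 0.119, -0.002], [0.119, -0.993, 0.001], [-0.002, -0.001, -1.0]]
contact_force: [-0.2, 0.0, -1.2]
opening: 0.0391
```

>>> servo_tool:
  commands:
    - [-0.5,[0,0,0],0]
    - [-0.5,[0,0,0],0]

```text
clock: 19.42
ee_pos: [0.671, -0.0166, 0.1395]
orientation: [[0.993, 0.118, -0.0], [0.118, -0.993, 0.0], [-0.0, -0.0, -1.0]]
contact_force: [-0.0, 0.2, -1.2]
opening: 0.0393
```

Target z ≈ 30.5, so −109.

>>> servo_tool:
  commands:
    - [-0.5,[0.5,-0.5,-35],0]
    - [-0.5,[0.5,-0.5,-70],0]
    - [-0.5,[0.5,-0.5,-93],0]
    - [-0.5,[0.5,-0.5,-103],0]
    - [-0.5,[0.5,-0.5,-106],0]
    - [-0.5,[0.5,-0.5,-108],0]
    - [-0.5,[0.5,-0.5,-109],0]
    - [-0.5,[0.5,-0.5,-109],0]
    - [-0.5,[0.5,-0.5,-109],0]

```text
clock: 20.55
ee_pos: [0.6721, -0.0177, 0.0307]
orientation: [[0.993, 0.117, 0.001], [0.117, -0.993, 0.0], [0.001, 0.0, -1.0]]
contact_force: [-0.4, 0.5, -2.3]
opening: 0.0389
```

>>> servo_tool:
  commands:
    - [-0.5,[0,0,-0.5],0]
    - [-0.2,[0,0,-0.5],0]
    - [0.4,[0,0,-0.5],0]
    - [0.6,[0,0,-0.5],0]
    - [0.6,[0,0,-0.5],0]
    - [0.6,[0,0,-0.5],0]
    - [0.6,[0,0,15],0]
    - [0.6,[0,0,50],0]
    - [0.6,[0,0,90],0]
    - [0.6,[0,0,110],0]
    - [0.6,[0,0,110],0]

```text
clock: 21.92
ee_pos: [0.673, -0.0176, 0.1421]
orientation: [[0.993, 0.116, 0.003], [0.116, -0.993, 0.0], [0.003, 0.0, -1.0]]
contact_force: [-0.2, 0.4, -0.7]
opening: 0.0682
```

>>> servo_tool:
  commands:
    - [0.6,[-20,-25,0],0]
    - [0.6,[-50,-65,0],2]
    - [0.6,[-85,-115,0],4]
    - [0.6,[-120,-165,0],5.5]
    - [0.6,[-150,-205,0],5.5]
    - [0.6,[-167,-228,0],5.5]
    - [0.6,[-173,-236,0],5.5]
    - [0.6,[-173,-236,0],5.5]
    - [0.6,[-173,-236,0],5.5]
    - [0.6,[-173,-236,0],5.5]

```text
clock: 23.18
ee_pos: [0.5, -0.2521, 0.1404]
orientation: [[0.977, 0.214, 0.001], [0.214, -0.977, 0.001], [0.001, -0.001, -1.0]]
contact_force: [-0.5, 0.1, 0.2]
opening: 0.0684
```

```bash
python3 chk.py .672 -.017 .075
```

```text
scene 359 [672.4 -17.8] [ 0.674  -0.0178] 0.0751
top 340 [670.5 -17.7] [ 0.6704 -0.0175] 0.0741
[ 0.49957066 -0.25271382  0.14035905]
```

Round is at (671.5, −17.7), on target. The wide post is next: TCP down to z ≈ 7.

>>> servo_tool:
  commands:
    - [0.6,[0,-0.5,-40],0]
    - [0.6,[0,-0.5,-75],0]
    - [0.6,[0,-0.5,-105],0]
    - [0.6,[0,-0.5,-123],0]
    - [0.6,[0,-0.5,-133],0]
    - [0.6,[0,-0.5,-133],0]
    - [0.6,[0,-0.5,-133],0]
    - [-0.35,[0,-0.5,-133],0]
    - [-0.35,[0,-0.5,-133],0]
    - [-0.35,[0,-0.5,-133],0]
    - [-0.35,[0,-0.5,-133],0]
    - [-0.35,[0,-0.5,-133],0]

```text
clock: 24.78
ee_pos: [0.4997, -0.2545, 0.0083]
orientation: [[0.977, 0.211, 0.002], [0.211, -0.977, -0.001], [0.002, 0.001, -1.0]]
contact_force: [-0.8, -0.9, 6.7]
opening: 0.0452
```

>>> servo_tool:
  commands:
    - [-0.35,[0,0,0],0]
    - [-0.35,[0,0,0],0]

```text
clock: 25.02
ee_pos: [0.4996, -0.2545, 0.0083]
orientation: [[0.977, 0.211, 0.002], [0.211, -0.977, -0.001], [0.002, 0.001, -1.0]]
contact_force: [0.0, 0.1, 5.4]
opening: 0.0451
```

>>> servo_tool:
  commands:
    - [-0.35,[0,0,15],0]
    - [-0.35,[0,0,50],0]
    - [-0.35,[0,0,100],0]
    - [-0.35,[15,13,125],0]
    - [-0.35,[45,38,125],-2]
    - [-0.35,[80,69,125],-4]
    - [-0.35,[115,100,125],-5.5]
    - [-0.35,[150,130,125],-5.5]
    - [-0.35,[172,149,125],-5.5]
    - [-0.35,[181,157,125],-5.5]
    - [-0.35,[181,157,125],-5.5]
    - [-0.35,[181,157,125],-5.5]

```text
clock: 26.52
ee_pos: [0.6786, -0.0994, 0.1321]
orientation: [[0.993, 0.115, -0.002], [0.115, -0.993, -0.002], [-0.002, 0.001, -1.0]]
contact_force: [-0.9, -0.7, -2.4]
opening: 0.0455
```

>>> servo_tool:
  commands:
    - [-0.35,[0,0,0],0]
    - [-0.35,[0,0,0],0]

```text
clock: 26.78
ee_pos: [0.6795, -0.0981, 0.1324]
orientation: [[0.993, 0.116, -0.0], [0.116, -0.993, -0.0], [-0.0, 0.0, -1.0]]
contact_force: [-0.6, -0.7, -2.0]
opening: 0.0454
```

Target z ≈ 23.7, so −109.

>>> servo_tool:
  commands:
    - [-0.35,[0.5,0.5,-35],0]
    - [-0.35,[0.5,0.5,-70],0]
    - [-0.35,[0.5,0.5,-93],0]
    - [-0.35,[0.5,0.5,-103],0]
    - [-0.35,[0.5,0.5,-106],0]
    - [-0.35,[0.5,0.5,-108],0]
    - [-0.35,[0.5,0.5,-109],0]
    - [-0.35,[0.5,0.5,-109],0]
    - [-0.35,[0.5,0.5,-109],0]

```text
clock: 27.9
ee_pos: [0.6806, -0.0967, 0.0237]
orientation: [[0.993, 0.117, 0.001], [0.117, -0.993, -0.0], [0.001, 0.0, -1.0]]
contact_force: [0.2, -0.4, -1.4]
opening: 0.045
```

>>> servo_tool:
  commands:
    - [-0.35,[0,0,-0.5],0]
    - [0,[0,0,-0.5],0]
    - [0.4,[0,0,-0.5],0]
    - [0.6,[0,0,-0.5],0]
    - [0.6,[0,0,-0.5],0]
    - [0.6,[0,0,-0.5],0]
    - [0.6,[0,0,15],0]
    - [0.6,[0,0,50],0]
    - [0.6,[0,0,90],0]
    - [0.6,[0,0,130],0]
    - [0.6,[0,0,130],0]

```text
clock: 29.28
ee_pos: [0.6834, -0.0963, 0.1586]
orientation: [[0.993, 0.116, 0.009], [0.116, -0.993, 0.0], [0.009, 0.001, -1.0]]
contact_force: [-0.4, 0.4, -1.4]
opening: 0.0684
```

>>> servo_tool:
  commands:
    - [0.6,[-40,0,0],0]
    - [0.6,[-90,0,0],0]
    - [0.6,[-140,0,0],0]
    - [0.6,[-180,0,0],0]
    - [0.6,[-200,0,0],0]
    - [0.6,[-200,0,0],0]
    - [0.6,[-200,0,0],0]

```text
clock: 30.15
ee_pos: [0.482, -0.0965, 0.1535]
orientation: [[0.993, 0.117, 0.002], [0.117, -0.993, 0.0], [0.002, -0.0, -1.0]]
contact_force: [1.1, -0.1, 0.6]
opening: 0.0683
```

```bash
for a in ".654 .142 .115" ".663 .062 .095" ".672 -.017 .075" ".681 -.097 .055" ".642 .241 .076" ".692 -.195 .082"; do python3 chk.py $a; done
python3 -c "
from h import *
a=cv2.imread('pics/c55_top.png')[140:310,140:440];b=cv2.imread('pics/c55_scene.png')[220:370,180:520]
cv2.imwrite('pics/fin.png',np.vstack([cv2.resize(a,(520,295)),cv2.resize(b,(520,229))]))"
```

```text
scene 353 [653.2 141.1] [0.6554 0.1411] 0.115
top 349 [652.8 142. ] [0.6523 0.1415] 0.1143
[ 0.48192244 -0.09645382  0.15333173]
scene 377 [663.   61.8] [0.6648 0.0616] 0.0951
top 368 [662.3  62.2] [0.6618 0.062 ] 0.0941
[ 0.48139029 -0.09650943  0.15321304]
scene 357 [672.2 -17.8] [ 0.6739 -0.0178] 0.0753
top 339 [670.9 -17.4] [ 0.6706 -0.0174] 0.0742
[ 0.4809287  -0.09657303  0.15317367]
scene 573 [680.4 -96.3] [ 0.6826 -0.0961] 0.0556
top 558 [678.9 -95.9] [ 0.6784 -0.0959] 0.0542
[ 0.48066426 -0.09662319  0.15322201]
scene 1083 [643.3 240.8] [0.6439 0.2402] 0.076
top 1186 [641.9 241.4] [0.6416 0.2409] 0.0752
[ 0.48051679 -0.0966433   0.15325284]
scene 487 [ 692.8 -196. ] [ 0.6943 -0.1949] 0.0822
top 466 [ 691.4 -195.4] [ 0.6906 -0.1949] 0.0809
[ 0.480444   -0.09669556  0.15328086]
```

View pics/fin.png

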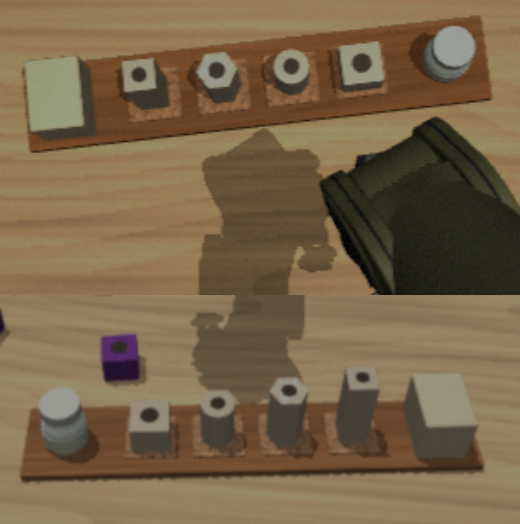

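The picture shows all four posts upright on their pads, in the right order from the brick outwards. The jar has not moved and the gripper is clear.

```bash
python3 -c "
from plant import job_done; print(job_done())"
```

```text
the job is handed in; nothing more can be done
None
```

All four kiln posts stand upright on the cork pads, in order from the firebrick to the jar: slim, hexagonal, round, wide. I handed the job in with about 30 s on the robot's clock, against the 99 s limit.

- **Position:** in the last check from both cameras, every post centre was within about 2 mm of its pad centre. The limit is 12 mm.
- **Height:** the tops measured 115, 95, 75 and 55 mm above the table (within 1 mm), as they should for posts standing on the pads.
- **Jar:** it was within 1 mm of where it started.
- **Gripper:** it was open and clear of everything.

No check failed. The two cameras disagreed by up to 1.5 mm, which is within the stated calibration. I did not measure tilt separately; the posts look upright in the pictures, and their heights agree with that.

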